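# Clamp an oak block under a hand-pumped hold-down

## Task

Clamp the oak block in the hold-down unit with your fingertips alone, picking nothing up: push the block along its channel until it is home against the rear stop, swing the yellow-knobbed release lever to the left until it is fully closed, then pump the black plunger, all the way down and right back up each time, until the red indicator pin above the clamp foot pops fully out. Stop pumping once it is out, and leave the other tools on the bench where they lie.

Things in the scene. Friction and masses are not known exactly. Their poses are not given: they have to be found in the camera images.
- clamp_unit: Hold-down clamp with hand pump, screwed to the bench. Origin at bench height under the centre of its dark base plate (230 x 220 x 12 mm); x to its rear, y to its left, z up. Right half: work channel along x. Left half: blue pump block, x -76..76, y 40..96, top at z 48 mm, bearing plunger (x 35, y 68) and lever. 2 to 5 full strokes are needed; with the lever open, or no block under the foot, pumping is no use.
- rear_stop (a point): Foot of the steel rear stop, on the channel's floor (z 12 mm) and centre line: x 70, y -50 mm in the unit's frame; the stop faces the unit's front and is 40 mm high. The channel runs from here 182 mm to the front between two steel rails 53 mm apart and 10 mm high.
- clamp_head (a point): Centre of the underside of the blue clamp head, x 45, y -50, z 168 mm in the unit's frame; the head is 50 mm in diameter, on a 216 mm high column behind the stop. From it hangs a rod with a dark steel barrel (30 mm in diameter) and under that, on a spring, a black rubber foot (31 mm), whose face starts 24 to 52 mm above the top of the block. Nothing here needs touching.
- oak_block: Oak offcut 110 (x) x 45 (y) x 45 (z) mm, 0.11 to 0.23 kg, loose in the channel. Origin at the centre of its underside, x along its length and the channel. It starts 35 to 70 mm short of the rear stop; fully home its origin is at x 15, y about -50, z 12 mm in the unit's frame. It slides under 1 to 2 N.
- plunger_top (a point): Centre of the top of the plunger's black mushroom cap, 46 mm in diameter (the flat 36 mm), 135 mm above the bench when up. It goes straight down by 20 mm. Pressing takes 4 to 7 N idle, 9 to 14 N while the foot goes down, up to 20 N while it tightens on the block, more only at the bottom of the stroke.
- plunger (a joint): How far the plunger is pressed, in m: 0 up, 0.020 fully down. A spring lifts it back in about 0.3 s. With the valve closed a full stroke (down to 0.020 and back to 0) lowers the foot by about 14 mm, a short one by less; strokes under 8 mm, or strokes that do not come back up, do nothing. The foot stays down by itself.
- lever_knob (a point): Centre of the yellow upright knob at the end of the release lever: 18 mm in diameter, from 62 to 95 mm above the bench (this point is at 80 mm), 48 mm from the lever's axis.
- valve_axis (a point): Axis of the release valve and its lever, vertical, at x -45, y 68 mm in the unit's frame; this point is at the lever's underside, 58 mm above the bench.
- release_lever (a joint): Angle of the release lever in rad. At 0 (open) it points to the unit's front (-x); the angle grows as it swings clockwise seen from above, by the front left, to 1.5 (fully closed), where it points to the unit's left (+y) and meets its end stop. It starts at 0 to 0.35, stays where it is left and moves under about 1.5 N at the knob. The valve shuts from 1.25 on.
- pin (a joint): How far the red indicator pin (11 mm in diameter) stands out, in m: 0 in, when 2 mm of red shows outside the brass gland on the right side (-y) of the dark steel barrel over the foot; 0.016 fully out, when 18 mm shows. A catch holds it in and lets it pop out in one go when the foot is tight on the block; it then stays out.
- pin_tip (a point): Outer end of the red pin, on its axis. With the pin in it is 23 mm to the right (-y) of the clamp rod's axis and 46 mm above the foot's face; it goes down with the barrel and out to the right with the pin.
- foot (a joint): How far the spring above the rubber foot is compressed, in m: 0 while the foot hangs free, more once it bears on the block. The pin pops at 0.005 to 0.008; the stroke that pops it can bring it to 0.021; beyond 0.024 the clamp is overtightened.
- spanner: Small steel combination spanner 189 x 22 x 6 mm, lying loose on the bench along the right side of the unit. Not to be disturbed. Origin at the centre of its underside.
- screwdriver: Red-handled screwdriver 222 x 29 x 29 mm, loose on the bench in front of the unit. Not to be disturbed. Origin at the centre of its underside.
- sanding_block: Cork sanding block 66 x 111 x 26 mm, loose on the bench to the left. Not to be disturbed. Origin at the centre of its underside.
- pencil: Green pencil 136 mm long, 7 mm thick, loose on the bench to the left. Not to be disturbed. Origin at the centre of its underside.
- hammer_a: Claw hammer 310 x 130 x 29 mm, loose on the bench to the right. Not to be disturbed. Origin at the centre of its underside.
Mind the look-alikes: they are no part of the job. Leave any pink look-alike of the oak_block alone.

How it is judged:
On the way, in this order (a step that is already met when the one before it is completed fails the run):
1. the block is home against the rear stop and the valve is closed, with the pin still in (x of oak_block in the frame of clamp_unit above 0.0115 m and value of joint release_lever above 1.25 rad and value of joint pin below 0.005 m), for 0.1 s.
2. the pin has been pumped fully out (x of oak_block in the frame of clamp_unit above 0.0115 m and value of joint release_lever above 1.25 rad and value of joint pin above 0.012 m), for 0.1 s.
At the end, for the whole second after the job is handed in: The red pin is out (more than 12 of its 16 mm) and the foot's spring is tight on the block (more than 3 mm compressed); the block lies flat and at rest in the channel within 3.5 mm of the rear stop; the release lever is closed (beyond 1.25 rad); the plunger is back up (within 4 mm) (all of step 2 and value of joint foot above 0.003 m and z of oak_block in the frame of clamp_unit below 0.017 m and y of oak_block in the frame of clamp_unit between -0.06 and -0.04 m and value of joint plunger below 0.004 m and linear speed of oak_block below 0.01 m/s); the robot touches nothing.
It fails at once if the oak block is lifted off the channel's floor (by more than 15 mm) (z of oak_block in the frame of clamp_unit above 0.027 m).
It fails at once if pumping went on after the pin was out, and the clamp is overtightened (foot spring compressed beyond 24 mm) (value of joint foot above 0.024 m).
It fails at once if the spanner, screwdriver, sanding block, pencil or hammer has been moved by more than 3 cm (distance of any of spanner, screwdriver, sanding_block, pencil, hammer_a from where it was at the start of the episode above 0.03 m).
It also fails if it takes over 64 s, if anything falls off the work surface, if the arm or the gripper's body presses on something with over 40 N, if the wrist force passes 120 N, or if a joint passes its speed limit or range.

## Robot

A 6-joint arm with a two-finger parallel gripper is mounted at the origin on a cart in front of the work surface, level with it; the furniture and walls round the work are solid. World frame = base frame: x ahead of the robot, y to its left, z up, the work surface at z = 0. Lengths are in m, angles in rad, forces in N, time in s.
With the tool pointing down it reaches from about 0.25 to 0.775 m from the base axis. Payload 4 kg.
Tool frame: the origin (TCP) lies on the centre line of the jaws, within the pads' length; the fingertips stand 17 mm ahead of it and the grasp point (between the pads) lies 2 mm behind it; z points along the fingers, y is the line along which they close (so a half turn about z gives the same grasp; the last joint's range is limited). The gripper opens to 94 mm and grips with 3 to 60 N. Pads are 16 mm wide; open, the fingers measure 119 mm over their backs; the gripper's body (75 mm by 177 mm) begins 78 mm behind the grasp point.
Start: joints at [-1.334, 0.087, 1.371, -0, 1.684, -0.103], TCP at [0.183, -0.519, 0.223] pointing down, gripper open.
Joint ranges: [-3.1, 3.1], [-0.76, 2.03], [0.27, 2.55], [-1.08, 4.22], [0.17, 2.65], [-2.57, 2.57]. Speed limits (rad/s): [2.79, 2.79, 3.14, 3.14, 3.14, 3.14].

## Interface

Orientations are given as [roll, pitch, yaw] about the fixed x, y, z axes, in that order (R = Rz(yaw) Ry(pitch) Rx(roll)).
In Python, from bench import robot gives the robot as it stands.
- The arm moves only by the tool servo_tool, never from a script. Its argument "plan" is a list of rows, each a list of 7 numbers: the shift along the tool's x, y, z normalised to -1 to 1, where 1 is 0.1 m, then the turn, a rotation vector about the tool's x, y, z normalised to -1 to 1, where 1 is pi/2 rad, then the finger opening in mm, from 0 to 94. In form: [[x, y, z, ax, ay, az, gripper], ...]. A call has 1 to 12 rows; each row is the pose to reach, as a shift and turn from the pose commanded when the call began, along the tool's axes at that moment; what a row does not reach only later rows make up. A row lasts 1/12 s, in which the tool goes at most 41.7 mm and 7.16 degrees, less where a joint would pass 70% of its speed; a pose out of reach is approached as far as the arm can. A call with a number of a shift or a turn outside -1 to 1 is refused whole. A call with a gripper value outside its range is refused whole. The fingers move at their own pace and stop on an object; the grip force is fixed at half the most. Time passes only in rows, so rows that repeat a pose let the fingers close. It gives the time, the measured TCP pose, the force, the opening and the grip force at its end, in the units of the state.
- robot.get_obs(): the state, without advancing time (a new reading comes with each control period).
- robot.snapshot(name): name is "scene" or "side" or "wrist"; returns the picture (400x640x3 uint8, red, green, blue); there is no depth.
- robot.camera_params(name): a dict with "camera_matrix" (3x3 intrinsics, pixels), "distortion" ([k1, k2, p1, p2, k3] as OpenCV has them; the pictures are not rectified), "rvec" (rotation vector, rad) and "tvec" (3), from world to camera coordinates, as OpenCV has them; the wrist camera has in their place "tool_from_camera" (4x4, takes a point from camera to tool coordinates, whose origin is the TCP and whose axes are the flange's). Camera axes: x right, y down, z forward; pixel columns grow to the right and rows downward; lengths in m; the calibration is good to about 2 mm. A picture is of the moment at which its call begins: read the wrist's pose just before it. camera_params takes no time and is no camera call.
- robot.close_job(): hands the job in; it is judged then, once.
Trained networks look in the newest picture that a camera, given by its name, has taken for a name from the list of things; names that differ only in an ending like _2 or _b are one class to them, and where a whole thing is asked for, a point or a joint stands for the part that bears it (a point fixed in the world has none). Each returns a list of dicts, best first, with "conf" (0 to 1); they miss things now and then, are a little off and sometimes report something else, mostly with a low value. They report only what shows in the picture. A call takes as long as a camera call. They do not tell look-alikes from the thing itself.
- robot.find_in(thing, camera): "extent" ([centre column, centre row, width, height] in pixels, round what is visible of it).
The state is a dict: "time": time; "joint_positions": joint angles; "qvel": joint speeds; "joint_torque": joint torques, N m; "tool_pos": TCP position; "ee_rot": TCP orientation; "wrist_force": force on the tool from outside, world axes, zero at the start; "wrist_torque": the same for the moment, N m; "width": finger opening in m; "finger_force": force on a finger pad.
Only numpy, scipy, OpenCV 4.12 (cv2) and the standard library are available. Lean on these libraries where they do the work, as an engineer would, in place of code of your own. Each camera call takes 0.05 s, during which the arm holds its last target. There are 200 camera calls.

## Working session

There is one attempt and no reset: what is moved stays moved. The work goes in short steps, Python scripts to look and compute and a tool call to move; the robot and the scene stay as the last step left them, time stands still between calls to the robot, and variables do not carry over. Pictures are saved under pics/ and viewed, at most 11 in all, crops included, and the job is handed in when it is done.

Besides the shell and the picture viewer there is one more tool, called after "Request:" as name([rows], argument=value, ...), one row to a line, values as JSON. servo_tool: Moves the arm, as the interface text tells. Scaled input: -1 to 1 covers 0.1 m each way for a shift and pi/2 rad each way for a turn. Its arguments: {"type":"object","properties":{"plan":{"type":"array","items":{"type":"array","items":{"type":"number"}}}},"required":["plan"]}

```bash
ls; mkdir -p pics
cat > h.py <<'E'
from bench import robot
import numpy as np, cv2
from scipy.spatial.transform import Rotation as R
def snap(n,f):
    im=robot.snapshot(n); cv2.imwrite('pics/'+f,im[:,:,::-1]); return im
E
python3 - <<'E'
from h import *
o=robot.get_obs(); print({k:np.round(v,3) for k,v in o.items()})
for c in ['scene','side']:
    snap(c,c+'0.png')
    for t in ['clamp_unit','oak_block','plunger_top','lever_knob','clamp_head','pin_tip','rear_stop','sanding_block','pencil','screwdriver']:
        try: print(c,t,[(np.round(d['extent']),round(d['conf'],2)) for d in robot.find_in(t,c)[:3]])
        except Exception as e: print(c,t,e)
E
```

```text
pics
{'time': np.float64(0.0), 'joint_positions': array([-1.334,  0.088,  1.372, -0.   ,  1.684, -0.103]), 'qvel': array([-0.   , -0.001,  0.   , -0.001,  0.001, -0.001]), 'joint_torque': array([-1.0000e-03, -3.4018e+01, -3.0243e+01,  7.2000e-02,  3.3000e-02,
       -0.0000e+00]), 'tool_pos': array([ 0.183, -0.518,  0.221]), 'ee_rot': array([-3.139, -0.   ,  0.34 ]), 'wrist_force': array([ 0.66 ,  0.828, -0.418]), 'wrist_torque': array([0.024, 0.025, 0.041]), 'finger_force': np.float64(0.0), 'width': np.float64(0.094)}
scene clamp_unit []
scene oak_block [(array([426., 290.,  33.,  37.]), 0.89), (array([373., 220.,  25.,  27.]), 0.78)]
scene plunger_top [(array([360., 187.,  11.,  13.]), 0.4)]
scene lever_knob []
scene clamp_head [(array([366., 204.,  77.,  77.]), 0.55)]
scene pin_tip []
scene rear_stop [(array([368., 202.,  73.,  80.]), 0.66)]
scene sanding_block [(array([271., 188.,  23.,   8.]), 0.74)]
scene pencil []
scene screwdriver [(array([334., 261.,  23.,  22.]), 0.5)]
side clamp_unit [(array([301., 180.,  78.,  88.]), 0.68)]
side oak_block [(array([268., 224.,  26.,  24.]), 0.8), (array([314., 193.,  31.,  17.]), 0.58), (array([378., 176.,   6.,  16.]), 0.53)]
side plunger_top [(array([283., 181.,  12.,  13.]), 0.44)]
side lever_knob []
side clamp_head [(array([300., 180.,  80.,  85.]), 0.64)]
side pin_tip []
side rear_stop [(array([300., 179.,  86.,  90.]), 0.93), (array([312., 192.,  34.,  17.]), 0.28)]
side sanding_block [(array([254., 276.,  32.,  30.]), 0.71)]
side pencil []
side screwdriver [(array([297., 180.,  82.,  86.]), 0.73)]
```

Run:
```python
import cv2, numpy as np
a=cv2.imread('pics/scene0.png')[150:320,240:460]; b=cv2.imread('pics/side0.png')[120:310,220:420]
a=cv2.resize(a,(800,618))[:600]; b=cv2.resize(b,(630,598),interpolation=cv2.INTER_CUBIC)
cv2.imwrite('pics/a.png',a);cv2.imwrite('pics/b.png',b)
```

```text
(no output)
```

View pics/a.png

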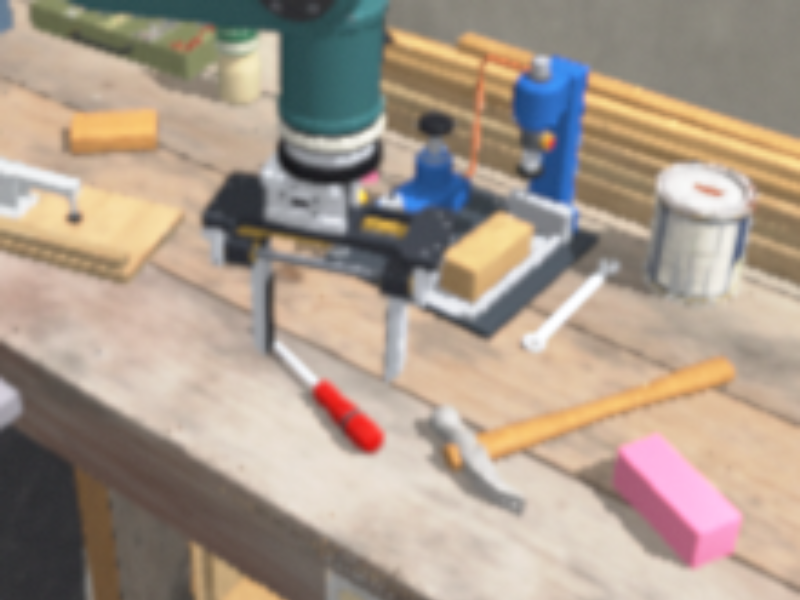

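View pics/b.png

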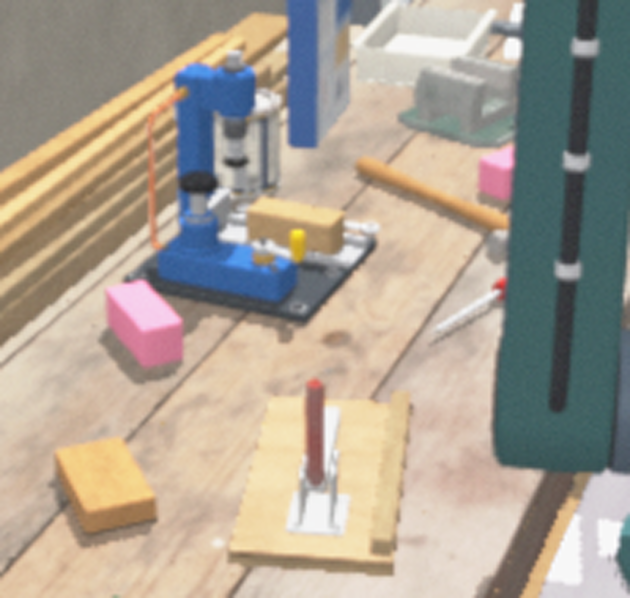

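The scene picture shows the unit behind the gripper: plunger cap at (360,183), plate corners at (374,242) and (404,216). The side picture has the cap at (283,177), the yellow knob at (315,198) and plate corners at (316,220), (261,207) and (340,195). The pink blocks are look-alikes.

```bash
cat >> h.py <<'E'
P={c:robot.camera_params(c) for c in ['scene','side','wrist']}
def proj(c,X):
    p=P[c]; return cv2.projectPoints(np.array(X,float).reshape(-1,3),np.array(p['rvec']),np.array(p['tvec']),np.array(p['camera_matrix']),np.array(p['distortion']))[0].reshape(-1,2)
def wproj(X,o):
    p=P['wrist']; T=np.eye(4);T[:3,:3]=R.from_euler('xyz',o['ee_rot']).as_matrix();T[:3,3]=o['tool_pos']
    C=np.linalg.inv(T@np.array(p['tool_from_camera']))
    return cv2.projectPoints(np.array(X,float).reshape(-1,3),cv2.Rodrigues(C[:3,:3])[0],C[:3,3],np.array(p['camera_matrix']),np.array(p['distortion']))[0].reshape(-1,2)
def U(q,X):
    X=np.array(X,float).reshape(-1,3)/1000; c,s=np.cos(q[2]),np.sin(q[2])
    return np.c_[q[0]+c*X[:,0]-s*X[:,1],q[1]+s*X[:,0]+c*X[:,1],X[:,2]]
E
cat > fit.py <<'E'
from h import *
from scipy.optimize import least_squares
side=[([35,68,135],(282.9,177.2)),([-115,110,9],(316.5,220.3)),([115,110,9],(260.6,207.4)),([-115,-110,12],(339.7,195.3)),([45,-50,168],(294,156.5))]
sc=[([35,68,135],(359.9,183)),([-115,-110,9],(374.2,242.2)),([115,-110,9],(404.2,216)),([45,-50,168],(388.5,183.5))]
def f(q): return np.r_[(proj('side',U(q,[a for a,b in side]))-[b for a,b in side]).ravel(),(proj('scene',U(q,[a for a,b in sc]))-[b for a,b in sc]).ravel()]
r=min((least_squares(f,[.5,-.2,y],loss='soft_l1') for y in np.arange(-3,3,.7)),key=lambda r:r.cost)
q=r.x; print(q,r.cost); print(np.round(f(q).reshape(-1,2),1))
for n,X in dict(plunger=[35,68,135],axis=[-45,68,58],stop=[70,-50,12],home=[15,-50,12]).items(): print(n,U(q,X))
# knob angle
a=np.linspace(-.2,1.6,19); k=np.c_[-45-48*np.cos(a),68+48*np.sin(a),80+0*a]
d=np.linalg.norm(proj('side',U(q,k))-[314.6,197.9],axis=1); print(a[d.argmin()],d.min())
b=proj('side',U(q,[[x,-50+dy,57] for x in (-90,-60,-30,20,40) for dy in (22.5,-22.5)])); print(np.round(np.c_[(b-[220,120])*3.15],0))
print('scale',np.linalg.norm(proj('side',U(q,[0,0,0]))-proj('side',U(q,[100,0,0]))))
E
python3 fit.py; python3 -c "
from h import *
print(P['wrist'])"
```

```text
[ 0.61650822 -0.38246622 -0.0321094 ] 5.101087371459753
[[-0.1 -1.6]
 [ 0.4  0.1]
 [-2.   1. ]
 [ 0.4 -0.2]
 [ 0.7 -0.9]
 [ 0.1 -0.6]
 [-0.   0.3]
 [ 1.  -0.9]
 [-1.5  0.2]]
plunger [[ 0.65367325 -0.3156249   0.135     ]]
axis [[ 0.57371448 -0.31305659  0.058     ]]
stop [[ 0.68486695 -0.43468772  0.012     ]]
home [[ 0.6298953 -0.432922   0.012    ]]
0.2 0.9002302861272174
[[333. 225.]
 [348. 211.]
 [309. 221.]
 [325. 206.]
 [286. 216.]
 [301. 202.]
 [248. 209.]
 [264. 196.]
 [232. 207.]
 [249. 193.]]
scale 24.316884479586516
{'camera_matrix': array([[298.58286959,   0.        , 317.65148858],
       [  0.        , 298.58286959, 202.45543762],
       [  0.        ,   0.        ,   1.        ]]), 'distortion': array([-0.05281791,  0.        ,  0.        ,  0.        ,  0.        ]), 'tool_from_camera': array([[-9.53621180e-04, -9.67232931e-01, -2.53888850e-01,
         7.37138296e-02],
       [ 9.99999339e-01, -7.59314237e-04, -8.63318001e-04,
        -6.60132025e-04],
       [ 6.42248182e-04, -2.53889505e-01,  9.67233016e-01,
        -1.62013374e-01],
       [ 0.00000000e+00,  0.00000000e+00,  0.00000000e+00,
         1.00000000e+00]])}
```

Request:
servo_tool([
  [0.92, -0.1, -0.24, 0, 0, -0.44, 0],
  [0.92, -0.1, -0.24, 0, 0, -0.44, 0],
  [0.92, -0.1, -0.24, 0, 0, -0.44, 0],
  [0.92, -0.1, -0.24, 0, 0, -0.44, 0],
  [0.92, -0.1, -0.24, 0, 0, -0.44, 0],
  [0.92, -0.1, -0.24, 0, 0, -0.44, 0],
])

```text
time: 1.6
tool_pos: [0.2673, -0.4782, 0.2467]
ee_rot: [3.141, 0.0, 1.037]
wrist_force: [0.2, -0.2, -0.0]
width: 0.0575
finger_force: 0.0
```

Request:
servo_tool([
  [0.77, 0.51, -0.24, 0, 0, -0.44, 0],
  [0.77, 0.51, -0.24, 0, 0, -0.44, 0],
  [0.77, 0.51, -0.24, 0, 0, -0.44, 0],
  [0.77, 0.51, -0.24, 0, 0, -0.44, 0],
  [0.77, 0.51, -0.24, 0, 0, -0.44, 0],
  [0.77, 0.51, -0.24, 0, 0, -0.44, 0],
])

```text
time: 2.1
tool_pos: [0.3506, -0.4383, 0.2706]
ee_rot: [3.142, 0.0, 1.729]
wrist_force: [0.8, 0.1, -0.3]
width: 0.0173
finger_force: 0.0
```

Request:
servo_tool([
  [0.27, 0.89, 0, 0, 0, -0.44, 0],
  [0.27, 0.89, 0, 0, 0, -0.44, 0],
  [0.27, 0.89, 0, 0, 0, -0.44, 0],
  [0.27, 0.89, 0, 0, 0, -0.44, 0],
  [0.27, 0.89, 0, 0, 0, -0.44, 0],
  [0.27, 0.89, 0, 0, 0, -0.44, 0],
])

```text
time: 2.6
tool_pos: [0.4345, -0.3982, 0.2703]
ee_rot: [-3.142, -0.0, 2.42]
wrist_force: [-0.3, -0.3, -0.3]
width: -0.0001
finger_force: 0.0
```

Request:
servo_tool([
  [-0.36, 0.85, 0, 0, 0, -0.44, 0],
  [-0.36, 0.85, 0, 0, 0, -0.44, 0],
  [-0.36, 0.85, 0, 0, 0, -0.44, 0],
  [-0.36, 0.85, 0, 0, 0, -0.44, 0],
  [-0.36, 0.85, 0, 0, 0, -0.44, 0],
  [-0.36, 0.85, 0, 0, 0, -0.44, 0],
  [-0.36, 0.85, 0, 0, 0, -0.44, 0],
])

```text
time: 3.18
tool_pos: [0.5176, -0.3589, 0.2703]
ee_rot: [3.142, -0.0, 3.106]
wrist_force: [0.3, 0.3, 0.2]
width: 0.0005
finger_force: 0.0
```

Run:
```python
from h import *
o=robot.get_obs(); print(o['time'],o['tool_pos'],o['ee_rot'],o['wrist_force'])
im=snap('wrist','w1.png')
q=[.6165,-.3825,-.0321]
for n,X in dict(pl=[35,68,135],axis=[-45,68,58],knob=[-92,77.5,80],head=[45,-50,168],pFR=[-115,-110,12],pFL=[-115,110,12],stop=[70,-50,12]).items(): print(n,np.round(wproj(U(q,X),o)))
for t in ['oak_block','plunger_top','lever_knob','clamp_unit']: print(t,[(np.round(d['extent']),round(d['conf'],2)) for d in robot.find_in(t,'wrist')[:3]])
```

```text
3.1833 [ 0.51764728 -0.35888599  0.27029248] [ 3.14150316e+00 -1.97990232e-04  3.10583261e+00] [0.29443116 0.32136053 0.21288146]
pl [[359. 312.]]
axis [[353. 225.]]
knob [[364. 194.]]
head [[251. 339.]]
pFR [[225. 168.]]
pFL [[380. 167.]]
stop [[273. 285.]]
oak_block [(array([268., 227.,  36.,  83.]), 0.96), (array([ 46., 101.,  90.,  62.]), 0.66), (array([305., 219., 159., 107.]), 0.64)]
plunger_top []
lever_knob [(array([365., 210.,  29.,  49.]), 0.84), (array([265., 230.,  39.,  85.]), 0.53)]
clamp_unit [(array([308., 218., 157., 106.]), 0.57)]
```

View pics/w1.png

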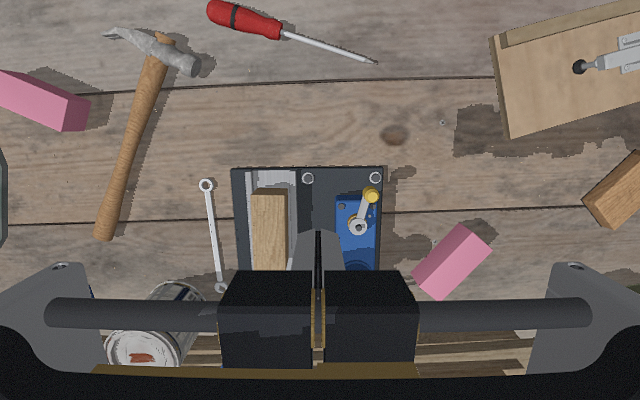

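The wrist view shows the plate's front corners at (232,168) and (387,166), the valve bolt at (357,227), the knob top at (372,196), and the block's top at columns 251–287 with its front edge at row 190. I'll refit with these.

```bash
cat > fit2.py <<'E'
from h import *
from scipy.optimize import least_squares
o=dict(tool_pos=[0.51764728,-0.35888599,0.27029248],ee_rot=[3.1415,-.0002,3.10583])
im=cv2.imread('pics/w1.png'); 
F=[([-115,-110,12],(232,168.5)),([-115,110,12],(387.5,166.5)),([-45,68,68],(357.5,227))]
f=lambda q:(wproj(U(q,[a for a,b in F]),o)-[b for a,b in F]).ravel()
r=least_squares(f,[.61,-.38,-.03]);q=r.x;print(q,np.round(f(q),1))
a=np.linspace(-.1,.7,17);d=wproj(U(q,np.c_[-45-48*np.cos(a),68+48*np.sin(a),95+0*a]),o)
print('knob',a[np.linalg.norm(d-[372,196],axis=1).argmin()],np.linalg.norm(d-[372,196],axis=1).min())
for x in range(-100,-60,5): print(x,np.round(wproj(U(q,[[x,-72.5,57],[x,-27.5,57]]),o).ravel()))
print(U(q,[[35,68,135],[-45,68,58],[-100,-50,12]]))
hsv=cv2.cvtColor(im,cv2.COLOR_BGR2HSV); m=cv2.inRange(hsv,(22,150,120),(32,255,255)); ys,xs=np.where(m[180:240,340:400]); print('yellow',xs.mean()+340,ys.mean()+180,ys.min()+180,ys.max()+180,xs.min()+340,xs.max()+340)
E
python3 fit2.py
python3 - <<'E'
import cv2
a=cv2.imread('pics/w1.png')[155:275,220:400]; cv2.imwrite('pics/w1c.png',cv2.resize(a,None,fx=4.4,fy=4.4))
E
```

```text
[ 0.61683912 -0.37483777 -0.03431817] [-1.3 -0.9 -1.6  0.7  2.6  0.3]
knob 0.19999999999999998 1.0644569947758027
-100 [251. 184. 286. 184.]
-95 [251. 188. 286. 188.]
-90 [251. 192. 286. 192.]
-85 [251. 195. 286. 195.]
-80 [252. 199. 286. 199.]
-75 [252. 203. 286. 203.]
-70 [252. 207. 286. 206.]
-65 [252. 210. 287. 210.]
[[ 0.65415169 -0.30807871  0.135     ]
 [ 0.57419879 -0.3053338   0.058     ]
 [ 0.51518243 -0.42137719  0.012     ]]
yellow 370.109375 193.53125 187 202 363 378
```

View pics/w1c.png

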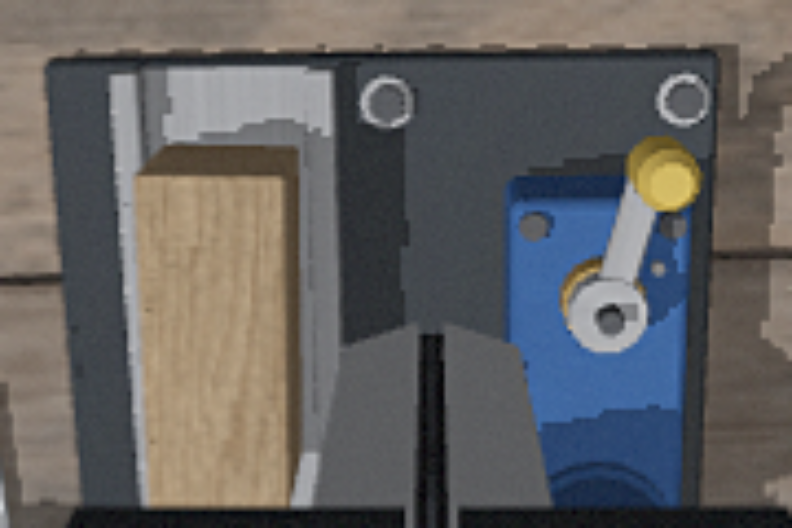

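Unit pose: x 0.617, y -0.3765, yaw -0.033. The block's front face is at unit x ≈ -85, and the lever is at 0.2. Next I lower the closed fingers in front of the block.

Request:
servo_tool([
  [0.05, -0.64, 1, 0, 0, 0, 0],
  [0.05, -0.64, 1, 0, 0, 0, 0],
  [0.05, -0.64, 1, 0, 0, 0, 0],
  [0.05, -0.64, 1, 0, 0, 0, 0],
])

```text
time: 3.77
tool_pos: [0.506, -0.4234, 0.1611]
ee_rot: [3.133, -0.011, 3.1]
wrist_force: [-1.0, 0.7, -2.1]
width: 0.0007
finger_force: 0.0
```

Request:
servo_tool([
  [0, 0, 1, 0, 0, 0, 0],
  [0, 0, 1, 0, 0, 0, 0],
  [0, 0, 1, 0, 0, 0, 0],
  [0, 0, 1, 0, 0, 0, 0],
])

```text
time: 4.1
tool_pos: [0.5076, -0.4199, 0.0649]
ee_rot: [3.134, -0.008, 3.104]
wrist_force: [-0.3, -1.0, -1.2]
width: 0.0004
finger_force: 0.0
```

Request:
servo_tool([
  [0, 0, 0.21, 0, 0, 0, 0],
  [0, 0, 0.21, 0, 0, 0, 0],
  [0, 0, 0.21, 0, 0, 0, 0],
])

```text
time: 4.35
tool_pos: [0.5105, -0.4229, 0.0511]
ee_rot: [-3.141, 0.001, 3.104]
wrist_force: [-0.6, 0.1, 0.6]
width: 0.0006
finger_force: 0.0
```

Run:
```python
from h import *
o=robot.get_obs(); print(o['time'],o['tool_pos'],o['ee_rot'],o['wrist_force'])
im=snap('wrist','w2.png')
for x in range(-95,-70,5): print(x,np.round(wproj(U([.617,-.3765,-.033],[[x,-72.5,57],[x,-27.5,57]]),o).ravel()))
```

```text
4.35 [ 0.51053518 -0.42285423  0.05114563] [-3.14097757e+00  8.20504931e-04  3.10442382e+00] [-0.58828012  0.08069931  0.55745833]
-95 [277. 273. 355. 273.]
-90 [278. 281. 355. 281.]
-85 [278. 289. 355. 289.]
-80 [278. 296. 354. 296.]
-75 [279. 304. 354. 303.]
```

View pics/w2.png

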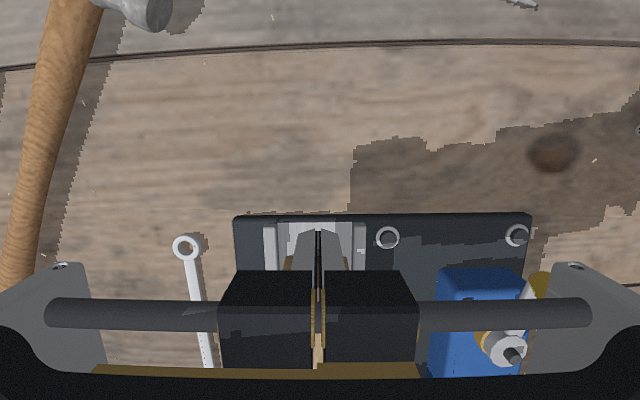

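Fingers sit in the channel centre (column 318) in front of the block; plate corners at (235,214) and (531,212). Pushing now.

Request:
servo_tool([
  [-0.07, 0, 0, 0, 0, 0, 0],
  [-0.14, 0, 0, 0, 0, 0, 0],
  [-0.2, 0, 0, 0, 0, 0, 0],
  [-0.25, 0, 0, 0, 0, 0, 0],
  [-0.3, 0, 0, 0, 0, 0, 0],
  [-0.34, 0, 0, 0, 0, 0, 0],
  [-0.38, 0, 0, 0, 0, 0, 0],
  [-0.42, 0, 0, 0, 0, 0, 0],
  [-0.45, 0, 0, 0, 0, 0, 0],
  [-0.48, 0, 0, 0, 0, 0, 0],
  [-0.5, 0, 0, 0, 0, 0, 0],
  [-0.51, 0, 0, 0, 0, 0, 0],
])

```text
time: 5.4
tool_pos: [0.5612, -0.4247, 0.0493]
ee_rot: [3.142, -0.0, 3.105]
wrist_force: [-1.5, -0.6, -0.4]
width: 0.0004
finger_force: 0.4
```

Request:
servo_tool([
  [-0.02, 0, 0, 0, 0, 0, 0],
  [-0.03, 0, 0, 0, 0, 0, 0],
  [-0.03, 0, 0, 0, 0, 0, 0],
])

```text
time: 5.65
tool_pos: [0.5642, -0.4248, 0.0494]
ee_rot: [3.142, 0.0, 3.104]
wrist_force: [0.5, 0.3, -0.3]
width: 0.0005
finger_force: 0.0
```

Request:
servo_tool([
  [-0.01, 0, 0, 0, 0, 0, 0],
  [-0.02, 0, 0, 0, 0, 0, 0],
  [-0.03, 0, 0, 0, 0, 0, 0],
])

```text
time: 5.9
tool_pos: [0.5663, -0.425, 0.0495]
ee_rot: [3.142, -0.002, 3.104]
wrist_force: [-3.8, 0.9, 1.3]
width: 0.0006
finger_force: 2.1
```

Request:
servo_tool([
  [-0.01, 0, 0, 0, 0, 0, 0],
  [-0.02, 0, 0, 0, 0, 0, 0],
  [-0.02, 0, 0, 0, 0, 0, 0],
])

```text
time: 6.15
tool_pos: [0.5664, -0.4254, 0.0495]
ee_rot: [3.141, -0.006, 3.104]
wrist_force: [-7.3, 0.8, 3.2]
width: 0.0006
finger_force: 3.8
```

Request:
servo_tool([
  [-0.01, 0, 0, 0, 0, 0, 0],
  [-0.02, 0, 0, 0, 0, 0, 0],
  [-0.02, 0, 0, 0, 0, 0, 0],
])

```text
time: 6.4
tool_pos: [0.5664, -0.4256, 0.0495]
ee_rot: [3.141, -0.01, 3.103]
wrist_force: [-12.0, 1.1, 4.6]
width: 0.0003
finger_force: 6.0
```

Block is against the stop (force rising, no travel at x 0.566). I'll back off, go up and over to the right of the knob.

Request:
servo_tool([
  [0.2, 0, 0, 0, 0, 0, 0],
  [0.3, 0, 0, 0, 0, 0, 0],
  [0.45, 0, -0.4, 0, 0, 0, 0],
  [0.45, 0, -0.8, 0, 0, 0, 0],
  [0.45, 0, -0.8, 0, 0, 0, 0],
])

```text
time: 6.82
tool_pos: [0.529, -0.4267, 0.1404]
ee_rot: [-3.13, 0.014, 3.104]
wrist_force: [1.1, -1.4, 2.0]
width: 0.0002
finger_force: 0.0
```

Request:
servo_tool([
  [0, 0.96, 0, 0, 0, 0, 0],
  [0, 0.96, 0, 0, 0, 0, 0],
  [0, 0.96, 0, 0, 0, 0, 0],
  [0, 0.96, 0, 0, 0, 0, 0],
  [0, 0.96, 0, 0, 0, 0, 0],
  [0, 0.96, 0, 0, 0, 0, 0],
])

```text
time: 7.32
tool_pos: [0.5299, -0.3287, 0.1297]
ee_rot: [-3.14, 0.001, 3.104]
wrist_force: [-0.4, 0.8, 0.2]
width: 0.0004
finger_force: 0.0
```

Run:
```python
from h import *
o=robot.get_obs(); print(o['time'],o['tool_pos'],o['ee_rot'],o['wrist_force'])
im=snap('wrist','w3.png')
q=[.617,-.3765,-.033]
p=np.array(o['tool_pos'])-[q[0],q[1],0]; print('unit',R.from_euler('z',-q[2]).apply(p)*1000)
for n,X in dict(axis=[-45,68,66],knob=[-92,77.5,95],block=[-40,-50,57]).items(): print(n,np.round(wproj(U(q,X),o)))
```

```text
7.3167 [ 0.52987301 -0.32873253  0.12974492] [-3.14007494e+00  9.35353781e-04  3.10393598e+00] [-0.40346503  0.75089013  0.18088078]
unit [-88.65559738  44.86679853 129.74491693]
axis [[345. 270.]]
knob [[363. 228.]]
block [[209. 270.]]
```

View pics/w3.png

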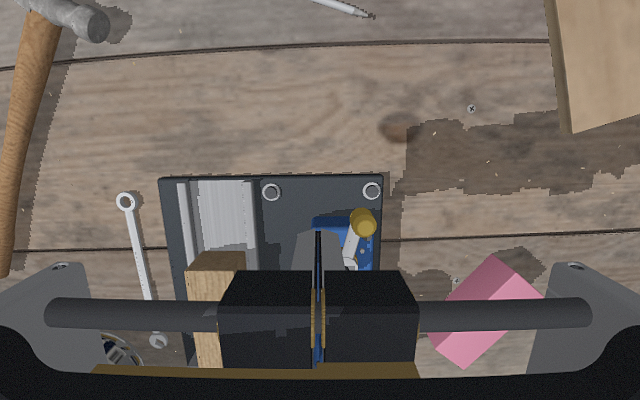

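Knob top at (363,222), finger to its right, block front edge at row ~270 as predicted for home. I lower and swing the lever along its arc.

Request:
servo_tool([
  [0.035, 0, 0.43, 0, 0, 0, 0],
  [0.035, 0, 0.43, 0, 0, 0, 0],
  [0.035, 0, 0.43, 0, 0, 0, 0],
  [0.035, 0, 0.43, 0, 0, 0, 0],
])

```text
time: 7.7
tool_pos: [0.526, -0.3283, 0.0866]
ee_rot: [3.141, -0.001, 3.103]
wrist_force: [-0.0, -0.0, -0.5]
width: 0.0007
finger_force: 0.0
```

Request:
servo_tool([
  [0.03, 0.08, 0, 0, 0, 0.08, 0],
  [0.05, 0.14, 0, 0, 0, 0.16, 0],
  [0.056, 0.206, 0, 0, 0, 0.24, 0],
  [0.054, 0.27, 0, 0, 0, 0.32, 0],
  [0.045, 0.337, 0, 0, 0, 0.4, 0],
  [0.028, 0.4, 0, 0, 0, 0.48, 0],
  [0.003, 0.46, 0, 0, 0, 0.56, 0],
  [-0.03, 0.52, 0, 0, 0, 0.64, 0],
  [-0.07, 0.57, 0, 0, 0, 0.72, 0],
  [-0.115, 0.62, 0, 0, 0, 0.8, 0],
  [-0.165, 0.66, 0, 0, 0, 0.875, 0],
  [-0.22, 0.695, 0, 0, 0, 0.95, 0],
])

```text
time: 8.7
tool_pos: [0.551, -0.2604, 0.0892]
ee_rot: [3.141, 0.004, 1.605]
wrist_force: [-15.1, -4.3, 2.5]
width: 0.0005
finger_force: 8.3
```

Run:
```python
from h import *
o=robot.get_obs(); print(o['time'],o['tool_pos'],o['ee_rot'],o['wrist_force'])
im=snap('wrist','w4.png'); s=snap('side','s4.png'); 
q=[.617,-.3765,-.033]
p=np.array(o['tool_pos'])-[q[0],q[1],0]; print('unit',R.from_euler('z',-q[2]).apply(p)*1000)
cv2.imwrite('pics/c4.png',np.vstack([cv2.resize(s[130:240,240:380],(560,440),interpolation=cv2.INTER_CUBIC)])[:,:,::-1])
```

```text
8.7 [ 0.55100083 -0.26038863  0.08922716] [3.14120091 0.00379959 1.60543462] [-15.0644444   -4.30109312   2.51252613]
unit [-69.79421673 113.87057604  89.22715586]
```

View pics/c4.png

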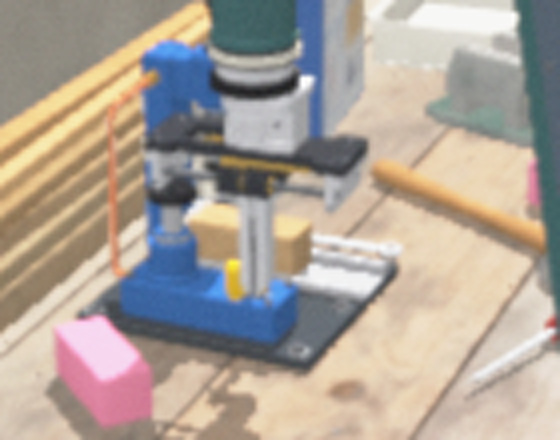

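Lever is at its stop (15 N), knob just rear of the finger at crop (234,278). I'll back off and work out the plunger approach, including the hose position.

Request:
servo_tool([
  [0, -0.2, 0, 0, 0, 0, 0],
  [0, -0.3, -0.3, 0, 0, 0, 0],
  [0, -0.3, -1, 0, 0, 0, 0],
  [0, -0.3, -1, 0, 0, 0, 0],
  [0, -0.3, -1, 0, 0, 0, 0],
])

```text
time: 9.22
tool_pos: [0.5245, -0.2628, 0.198]
ee_rot: [3.126, 0.011, 1.611]
wrist_force: [0.9, -0.0, 0.4]
width: 0.0008
finger_force: 0.0
```

Run:
```python
from h import *
o=robot.get_obs(); print(o['time'],o['tool_pos'],o['ee_rot'],o['wrist_force'])
q=[.617,-.3765,-.033]
for X in ([80,68,48],[80,68,190],[95,68,12],[95,68,190],[95,-30,210],[35,68,135],[45,-50,168],[80,60,220]): print(X,np.round((proj('side',U(q,X))[0]-[240,130])*4),np.round((proj('scene',U(q,X))[0]-[240,150])*3.636))
R0=R.from_euler('xyz',o['ee_rot'])
for X in ([35,68,135],[32,68,135]): print(R0.inv().apply(U(q,X)[0]-o['tool_pos'])*10)
snap('wrist','w5.png')
print(np.round(wproj(U(q,[[35,68,135],[-45,116,95],[-45,68,68]]),o)))
for t in ['plunger_top','lever_knob']: print(t,[(np.round(d['extent']),round(d['conf'],2)) for d in robot.find_in(t,'wrist')[:2]])
```

```text
9.2167 [ 0.52454847 -0.26282181  0.19804563] [3.12580851 0.0109068  1.61148177] [ 0.87202076 -0.04500747  0.39912659]
[80, 68, 48] [126. 266.] [451. 165.]
[80, 68, 190] [120. 118.] [458.  58.]
[95, 68, 12] [113. 298.] [456. 185.]
[95, 68, 190] [105. 116.] [465.  53.]
[95, -30, 210] [156.  60.] [542.  63.]
[35, 68, 135] [168. 185.] [432. 116.]
[45, -50, 168] [216. 104.] [530. 121.]
[80, 60, 220] [123.  83.] [465.  36.]
[-0.51414973  1.26642458  0.65617211]
[-0.5119413   1.23651009  0.65567581]
[[466. 277.]
 [372. 204.]
 [361. 241.]]
plunger_top [(array([463., 271.,  52.,  51.]), 0.74)]
lever_knob [(array([362., 219.,  27.,  64.]), 0.79)]
```

View pics/w5.png

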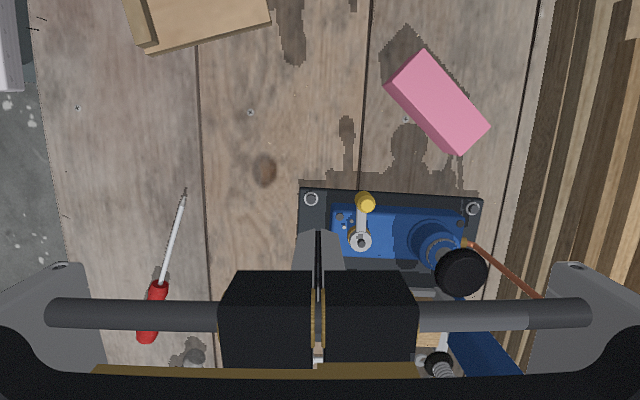

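Lever points straight left (closed), knob (365,203); cap centre (462,272), about 3 mm off prediction. I move over the cap, turning the body to clear the head and hose.

Request:
servo_tool([
  [-0.47, 1, 0, 0, 0, -0.66, 0],
  [-0.47, 1, 0, 0, 0, -0.66, 0],
  [-0.47, 1, 0, 0, 0, -0.66, 0],
  [-0.47, 1, 0, 0, 0, -0.66, 0],
  [-0.47, 1, 0, 0, 0, -0.66, 0],
  [-0.47, 1, 0, 0, 0, -0.66, 0],
  [-0.47, 1, 0, 0, 0, -0.66, 0],
  [-0.47, 1, 0, 0, 0, -0.66, 0],
  [-0.47, 1, 0, 0, 0, -0.66, 0],
  [-0.47, 1, 0, 0, 0, -0.66, 0],
  [-0.47, 1, 0, 0, 0, -0.66, 0],
])

```text
time: 10.28
tool_pos: [0.6221, -0.3026, 0.1848]
ee_rot: [3.142, -0.003, 2.648]
wrist_force: [-0.1, -0.1, 0.1]
width: 0.0008
finger_force: 0.0
```

Run:
```python
from h import *
o=robot.get_obs(); print(o['time'],o['tool_pos'],o['ee_rot'],o['wrist_force'])
R0=R.from_euler('xyz',o['ee_rot'])
print(R0.inv().apply(np.array([.6473,-.306,.160])-o['tool_pos'])*10)
```

```text
10.2833 [ 0.62211866 -0.30261264  0.18477153] [ 3.14155708e+00 -2.80936222e-03  2.64760140e+00] [-0.10565398 -0.08943058  0.06057739]
[-0.23846437  0.08956301  0.2470495 ]
```

Request:
servo_tool([
  [-0.24, 0.09, 0, 0, 0, 0, 0],
  [-0.24, 0.09, 0.2, 0, 0, 0, 0],
  [-0.24, 0.09, 0.27, 0, 0, 0, 0],
  [-0.24, 0.09, 0.27, 0, 0, 0, 0],
  [-0.24, 0.09, 0.27, 0, 0, 0, 0],
])

```text
time: 10.7
tool_pos: [0.6471, -0.306, 0.1583]
ee_rot: [-3.142, -0.003, 2.648]
wrist_force: [-0.4, 0.1, 0.2]
width: 0.0004
finger_force: 0.0
```

Run:
```python
from h import *
o=robot.get_obs(); print(o['time'],o['tool_pos'],o['ee_rot'],o['wrist_force'])
s=snap('scene','s6.png');d=snap('side','d6.png');w=snap('wrist','w6.png')
a=cv2.resize(s[150:240,320:420],(400,360),interpolation=cv2.INTER_CUBIC); b=cv2.resize(d[130:230,240:340],(400,400),interpolation=cv2.INTER_CUBIC)[:360]
c=cv2.resize(w[160:400],(640,240))
v=np.zeros((600,800,3),np.uint8); v[:360,:400]=a; v[:360,400:]=b; v[360:,:640]=c
cv2.imwrite('pics/c6.png',v[:,:,::-1])
```

```text
10.7 [ 0.64713406 -0.30595407  0.1582871 ] [-3.14150546e+00 -2.80554812e-03  2.64827982e+00] [-0.44543393  0.06972599  0.22068131]
```

View pics/c6.png

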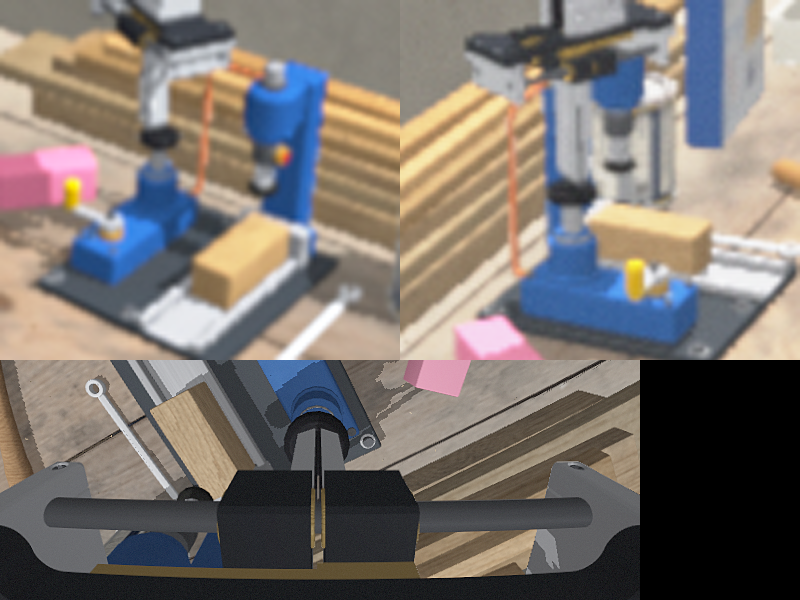

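Finger is centred on the cap, the block touches the stop, and the pin is still in (red stub at crop (283,155)). First stroke.

Request:
servo_tool([
  [0, 0, 0.1, 0, 0, 0, 0],
  [0, 0, 0.2, 0, 0, 0, 0],
  [0, 0, 0.28, 0, 0, 0, 0],
  [0, 0, 0.31, 0, 0, 0, 0],
  [0, 0, 0.31, 0, 0, 0, 0],
  [0, 0, 0.31, 0, 0, 0, 0],
])

```text
time: 11.35
tool_pos: [0.6492, -0.3071, 0.1323]
ee_rot: [-3.141, 0.007, 2.649]
wrist_force: [-0.5, -0.0, 9.2]
width: 0.0007
finger_force: 4.6
```

Request:
servo_tool([
  [0, 0, 0.03, 0, 0, 0, 0],
  [0, 0, 0.05, 0, 0, 0, 0],
  [0, 0, 0.05, 0, 0, 0, 0],
])

```text
time: 11.6
tool_pos: [0.6494, -0.3072, 0.1321]
ee_rot: [-3.141, 0.01, 2.649]
wrist_force: [-4.9, 2.5, 21.2]
width: 0.0002
finger_force: 10.4
```

Request:
servo_tool([
  [0, 0, -0.15, 0, 0, 0, 0],
  [0, 0, -0.4, 0, 0, 0, 0],
  [0, 0, -0.4, 0, 0, 0, 0],
  [0, 0, -0.4, 0, 0, 0, 0],
  [0, 0, -0.4, 0, 0, 0, 0],
  [0, 0, -0.4, 0, 0, 0, 0],
])

```text
time: 12.1
tool_pos: [0.6471, -0.3057, 0.1606]
ee_rot: [3.142, -0.004, 2.649]
wrist_force: [-0.2, 0.7, -0.1]
width: 0.0003
finger_force: 0.0
```

```bash
cat > pin.py <<'E'
from h import *
def red(im):
    c=im[180:205,380:405].astype(int); m=(c[:,:,0]>130)&(c[:,:,0]>1.6*c[:,:,1])&(c[:,:,0]>1.8*c[:,:,2]); ys,xs=np.where(m); return len(xs),(xs.min()+380,xs.max()+380,ys.mean()+180) if len(xs) else None
if __name__=='__main__':
    s=robot.snapshot('scene')
    print('before',red(cv2.imread('pics/s6.png')[:,:,::-1]),'now',red(s))
    import sys; n=sys.argv[1]
    cv2.imwrite('pics/%s.png'%n,np.hstack([cv2.resize(x[150:240,320:420],(400,360),interpolation=cv2.INTER_CUBIC) for x in (cv2.imread('pics/s6.png')[:,:,::-1],s)])[:,:,::-1])
    o=robot.get_obs();print(o['time'],o['tool_pos'],o['wrist_force'])
E
python3 pin.py p1
```

```text
before (4, (np.int64(390), np.int64(391), np.float64(189.0))) now (6, (np.int64(390), np.int64(391), np.float64(192.0)))
12.15 [ 0.64705348 -0.30574215  0.16062324] [-0.28983164  0.06079802 -0.08039919]
```

Pin moved down 3 px (about 13 mm), still in. Second stroke.

Request:
servo_tool([
  [0, 0, 0.12, 0, 0, 0, 0],
  [0, 0, 0.22, 0, 0, 0, 0],
  [0, 0, 0.3, 0, 0, 0, 0],
  [0, 0, 0.36, 0, 0, 0, 0],
  [0, 0, 0.38, 0, 0, 0, 0],
  [0, 0, 0.38, 0, 0, 0, 0],
  [0, 0, 0.38, 0, 0, 0, 0],
])

```text
time: 12.73
tool_pos: [0.6487, -0.3066, 0.1321]
ee_rot: [-3.141, 0.007, 2.649]
wrist_force: [-6.0, 2.8, 20.4]
width: 0.0005
finger_force: 10.2
```

Request:
servo_tool([
  [0, 0, -0.15, 0, 0, 0, 0],
  [0, 0, -0.38, 0, 0, 0, 0],
  [0, 0, -0.38, 0, 0, 0, 0],
  [0, 0, -0.38, 0, 0, 0, 0],
  [0, 0, -0.38, 0, 0, 0, 0],
  [0, 0, -0.38, 0, 0, 0, 0],
])

```text
time: 13.23
tool_pos: [0.647, -0.3057, 0.1603]
ee_rot: [3.142, -0.005, 2.649]
wrist_force: [-0.2, 0.4, -0.3]
width: 0.0005
finger_force: 0.0
```

```bash
python3 pin.py p2
```

```text
before (4, (np.int64(390), np.int64(391), np.float64(189.0))) now (5, (np.int64(390), np.int64(391), np.float64(194.8)))
13.2833 [ 0.64709774 -0.30573996  0.16048629] [-0.40618936 -0.59741586 -0.39819285]
```

Request:
servo_tool([
  [0, 0, 0.12, 0, 0, 0, 0],
  [0, 0, 0.22, 0, 0, 0, 0],
  [0, 0, 0.3, 0, 0, 0, 0],
  [0, 0, 0.36, 0, 0, 0, 0],
  [0, 0, 0.38, 0, 0, 0, 0],
  [0, 0, 0.38, 0, 0, 0, 0],
  [0, 0, 0.38, 0, 0, 0, 0],
])

```text
time: 13.87
tool_pos: [0.6487, -0.3066, 0.1321]
ee_rot: [-3.141, 0.007, 2.649]
wrist_force: [-5.6, 2.6, 19.7]
width: 0.0004
finger_force: 10.0
```

Request:
servo_tool([
  [0, 0, -0.15, 0, 0, 0, 0],
  [0, 0, -0.38, 0, 0, 0, 0],
  [0, 0, -0.38, 0, 0, 0, 0],
  [0, 0, -0.38, 0, 0, 0, 0],
  [0, 0, -0.38, 0, 0, 0, 0],
  [0, 0, -0.38, 0, 0, 0, 0],
])

```text
time: 14.37
tool_pos: [0.647, -0.3057, 0.1603]
ee_rot: [3.142, -0.004, 2.649]
wrist_force: [-0.8, 0.3, -0.3]
width: 0.0006
finger_force: 0.0
```

```bash
python3 pin.py p3
```

```text
before (4, (np.int64(390), np.int64(391), np.float64(189.0))) now (3, (np.int64(389), np.int64(390), np.float64(197.66666666666666)))
14.4167 [ 0.64705795 -0.30576129  0.16049472] [-0.18896985  0.34056671  0.50149708]
```

View pics/p3.png

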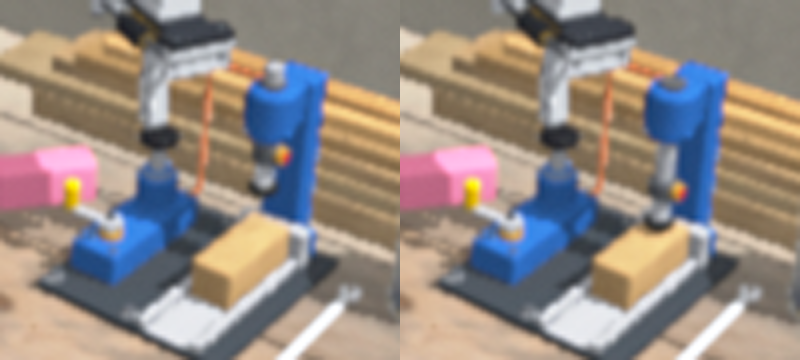

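The foot now touches or nearly touches the block top; the pin still shows only its stub at crop (680,192). Fourth stroke, pressing slightly deeper.

Request:
servo_tool([
  [0, 0, 0.12, 0, 0, 0, 0],
  [0, 0, 0.22, 0, 0, 0, 0],
  [0, 0, 0.3, 0, 0, 0, 0],
  [0, 0, 0.36, 0, 0, 0, 0],
  [0, 0, 0.4, 0, 0, 0, 0],
  [0, 0, 0.4, 0, 0, 0, 0],
  [0, 0, 0.4, 0, 0, 0, 0],
])

```text
time: 15.0
tool_pos: [0.6488, -0.3066, 0.1321]
ee_rot: [-3.141, 0.008, 2.649]
wrist_force: [-6.7, 3.6, 24.7]
width: 0.0005
finger_force: 12.3
```

Request:
servo_tool([
  [0, 0, -0.15, 0, 0, 0, 0],
  [0, 0, -0.4, 0, 0, 0, 0],
  [0, 0, -0.4, 0, 0, 0, 0],
  [0, 0, -0.4, 0, 0, 0, 0],
  [0, 0, -0.4, 0, 0, 0, 0],
  [0, 0, -0.4, 0, 0, 0, 0],
])

```text
time: 15.5
tool_pos: [0.647, -0.3057, 0.1601]
ee_rot: [3.142, -0.005, 2.649]
wrist_force: [0.4, 0.2, -0.3]
width: 0.0004
finger_force: 0.0
```

```bash
python3 pin.py p4
```

```text
before (4, (np.int64(390), np.int64(391), np.float64(189.0))) now (15, (np.int64(389), np.int64(393), np.float64(201.4)))
15.55 [ 0.64701794 -0.30568659  0.16026591] [ 0.05445496  0.31637735 -0.77007286]
```

View pics/p4.png

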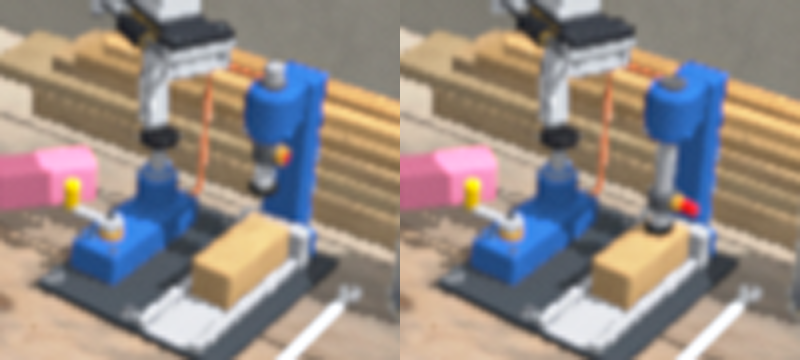

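The pin is fully out (red bar at crop (687,208), 15 px against 3 before), the plunger is up and the block is home. I raise clear and hand in.

Request:
servo_tool([
  [0, 0, -0.6, 0, 0, 0, 0],
  [0, 0, -0.6, 0, 0, 0, 0],
  [0, 0, -0.6, 0, 0, 0, 0],
  [0, 0, -0.6, 0, 0, 0, 0],
  [0, 0, -0.6, 0, 0, 0, 0],
  [0, 0, -0.6, 0, 0, 0, 0],
])

```text
time: 16.05
tool_pos: [0.6473, -0.3058, 0.2204]
ee_rot: [3.142, -0.005, 2.649]
wrist_force: [-0.1, 0.1, 0.1]
width: 0.0005
finger_force: 0.0
```

```bash
python3 pin.py p5; python3 -c "
from bench import robot
print(robot.close_job())"
```

```text
before (4, (np.int64(390), np.int64(391), np.float64(189.0))) now (15, (np.int64(389), np.int64(393), np.float64(201.4)))
16.1 [ 0.64727637 -0.30584594  0.22059154] [-0.55036614  0.28507596 -0.02246901]
the job is handed in; nothing more can be done
None
```

The job is handed in at about 16 s of the allowed 64 s, and the hand-in gave no verdict: the block is home against the stop, the lever is closed, and the pin popped out on the fourth stroke, after which I stopped pumping and lifted the arm clear.

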